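# Turn the proud pot lid until its lugs drop home

### The arm

A 7-joint arm with a two-finger parallel gripper is mounted at the origin on the work surface. World frame = base frame: x ahead of the robot, y to its left, z up, the work surface at z = 0. Lengths are in m, angles in rad, forces in N, time in s.
With the tool pointing down it reaches from about 0.4 to 0.875 m from the base axis. Payload 6.5 kg.
Tool frame: the origin (TCP) lies midway between the tips of the shut fingers; the grasp point (between the pads) lies manip.grip_depth behind it (manip.grip_depth is the distance from the TCP to the grasp point, in m); z points along the fingers, y is the direction in which the jaws open and shut (so a half turn about z gives the same grasp; the last joint's range is limited). The gripper opens to 88 mm and grips with 3 to 60 N. Pads are 18 mm wide; open, the fingers measure 123 mm over their backs; the gripper's body (75 mm by 187 mm) begins 45 mm behind the grasp point.
Start: joints at [1.131, 0.536, -0.004, 1.538, 0.003, 1.067, -0.071], TCP at [0.237, -0.605, 0.239] pointing down, gripper open.
Joint ranges: [-2.7, 2.7], [-0.37, 2.16], [-1.27, 1.26], [0.24, 2.4], [-1.31, 4.45], [0.19, 1.91], [-2.76, 2.76]. Speed limits (rad/s): [2.39, 2.39, 3.14, 3.14, 3.14, 3.14, 3.14].

### API

Orientations are given as a unit quaternion [x, y, z, w].
In Python, from plant import manip gives the robot as it stands. The module is installed in compiled form; this text tells all that it offers.
- The arm moves only by the tool apply_moves, never from a script. Its argument "moves" is a list of rows, each a list of 7 numbers: the shift along the tool's x, y, z in mm, then the turn, a rotation vector about the tool's x, y, z in rad, then the finger opening in mm, from 0 to 88.1. A call has 1 to 20 rows; each row is the pose to reach, as a shift and turn from the pose commanded when the call began, along the tool's axes at that moment; what a row does not reach only later rows make up. A row lasts 1/12 s, in which the tool goes at most 41.7 mm and 7.16 degrees, less where a joint would pass 70% of its speed; a pose out of reach is approached as far as the arm can. A call with a gripper value outside its range is refused whole. The fingers move at their own pace and stop on an object; the grip force is fixed at half the most. Time passes only in rows, so rows that repeat a pose let the fingers close. It gives the time, the measured TCP pose, the force and the opening at its end, in the units of the state.
- manip.state(): the state, without advancing time (a new reading comes with each control period).
- manip.camera(name): name is "scene" or "top" or "wrist"; returns (picture, depth): 420x560x3 uint8, red, green, blue; 420x560 float32, m along the optical axis (not along the pixel's ray), 0 where there is no reading.
- manip.camera_info(name): a dict with "K" (3x3 intrinsics, pixels), "cam_to_world" (4x4, takes a point from camera to world coordinates); the wrist camera has in their place "tool_from_camera" (4x4, takes a point from camera to tool coordinates, whose origin is the TCP and whose axes are the flange's). Camera axes: x right, y down, z forward; pixel columns grow to the right and rows downward; lengths in m; the calibration is good to about 2 mm. A picture is of the moment at which its call begins: read the wrist's pose just before it. camera_info takes no time and is no camera call.
- manip.close_job(): hands the job in, once; it reports no verdict.
Trained networks look in the newest picture that a camera, given by its name, has taken for a name from the list of things; names that differ only in an ending like _2 or _b are one class to them, and where a whole thing is asked for, a point or a joint stands for the part that bears it (a point fixed in the world has none). Each returns a list of dicts, best first, with "score" (0 to 1); they miss things now and then, are a little off and sometimes report something else, mostly with a low value. They report only what shows in the picture. A call takes as long as a camera call.
- manip.recognise(camera, label): "location" ([column, row] in pixels, amid what is visible of it).
The state is a dict: "time": time; "joints": joint angles; "joint_velocities": joint speeds; "effort": joint torques, N m; "position": TCP position; "eef_rot": TCP orientation; "wrist_force": force on the tool from outside, world axes, zero at the start; "torque": the same for the moment, N m; "finger_gap": finger opening in m.
Only numpy, scipy, OpenCV 4.12 (cv2) and the standard library are available. Lean on these libraries where they do the work, as an engineer would, in place of code of your own. Each camera call takes 0.05 s, during which the arm holds its last target.

### The job

In the pie bakery, the lid of the wider of the two steel filling pots was put on with its three lugs off their notches, so it rides high on the rim. Turn it by its bar, without lifting it off the pot, until the lugs drop into the notches and the lid sits fully home and level, then let go. Leave the narrower pot's lid as it is.

Things in the scene. Friction and masses are not known exactly. Their poses are not given: they have to be found in the camera images.
- wide_lid_grip (a point): Centre (half-way up) of the black bar on the loose aluminium lid (0.25-0.5 kg) of the wider pot. Bar along x: 91 long, 14 thick, 47 mm tall, z up; lid top 23.5 mm below. Three lugs 14 mm wide at 0, 120, 240 deg about z from +x reach 81 mm out; a skirt keeps the lid centred within 4 mm. Riding on the rim this point is 44.5 mm above wide_pot_seat, home 32.5 mm. Turns easily.
- wide_pot_seat (a point): On the axis of the wider pot, level with its notch floors, 85 mm above the bench; z up. Steel pot, 152 mm across, rim 97 mm high, fixed to the bench. Three rim notches 39 mm wide, 12 mm deep at 0, 120, 240 deg about z from +x. The lid drops in when its lugs are within about 9 deg of notch centres; any lug fits any notch, so the nearest will do.
- narrow_lid_grip (a point): Centre of the black bar (67 mm long along x, 14 thick, 47 mm tall) on the lid of the narrower, slightly taller steel pot (112 mm across, rim 112 mm above the bench, fixed). This lid is already home, 12 mm down in its notches, and stays as it is.

How it is judged:
By the outcome, as a careful person would: the job done as asked, in the order asked, and still so for the second after the job is handed in, with the robot touching nothing.
It also fails if it takes over 32 s, if anything falls off the work surface, if the arm or the gripper's body presses on something with over 40 N, if the wrist force passes 120 N, or if a joint passes its speed limit or range.

## Working session

There is one attempt and no reset: what is moved stays moved. The work goes in short steps, Python scripts to look and compute and a tool call to move; the robot and the scene stay as the last step left them, time stands still between calls to the robot, and variables do not carry over. Pictures are saved under pics/ and viewed, and the job is handed in when it is done.

Besides the shell and the picture viewer there is one more tool, called after "Request:" as a command line: name --pt "numbers of a row" for each row, then --argument value for the rest. apply_moves: Moves the arm, as the interface text tells. Its arguments: {"type":"object","properties":{"moves":{"type":"array"}},"required":["moves"]}

```bash
mkdir -p pics
python3 - <<'E'
from plant import manip
import cv2,numpy as np
s=manip.state();print({k:np.round(v,3) for k,v in s.items()},manip.grip_depth)
for c in ["top","scene"]:
    p,d=manip.camera(c);cv2.imwrite(f"pics/{c}1.png",p[:,:,::-1]);np.save(f"{c}_d.npy",d);np.save(f"{c}_p.npy",p)
    for l in ["wide_lid_grip","narrow_lid_grip","wide_pot_seat"]: 
        i=manip.camera_info(c)
        for r in manip.recognise(c,l)[:2]:
            u,v=map(int,r["location"]);z=d[v,u];K=i["K"];P=i["cam_to_world"]@np.r_[np.linalg.inv(K)@[u,v,1]*z,1]
            print(c,l,r,P.round(4))
print(manip.camera_info("top"),manip.camera_info("wrist"),manip.state()["time"])
E
```

```text
{'time': np.float64(0.0), 'joints': array([ 1.131,  0.537, -0.004,  1.539,  0.003,  1.067, -0.071]), 'joint_velocities': array([ 0.001,  0.002, -0.   ,  0.001,  0.001,  0.001,  0.001]), 'effort': array([ 0.0000e+00, -5.7097e+01,  9.9100e-01, -2.5160e+01, -5.6000e-02,
        1.8000e-02,  0.0000e+00]), 'position': array([ 0.237, -0.605,  0.238]), 'eef_rot': array([ 0.983,  0.186, -0.   , -0.001]), 'wrist_force': array([-0.565, -0.958, -0.273]), 'torque': array([-0.007,  0.016,  0.066]), 'finger_gap': np.float64(0.088)} 0.0187
top wide_lid_grip {'location': [426.2, 229.1], 'score': 0.81} [ 0.4802 -0.2228  0.1229  1.    ]
top narrow_lid_grip {'location': [180.5, 219.5], 'score': 0.94} [0.5009 0.1738 0.1574 1.    ]
top wide_pot_seat {'location': [393.2, 248.2], 'score': 0.91} [ 0.4535 -0.1739  0.0907  1.    ]
scene wide_lid_grip {'location': [198.6, 302.2], 'score': 0.62} [ 0.4909 -0.2367  0.1046  1.    ]
scene narrow_lid_grip {'location': [321.4, 158.1], 'score': 0.95} [0.5116 0.1762 0.1371 1.    ]
scene wide_pot_seat {'location': [214.0, 336.3], 'score': 0.92} [ 0.5516 -0.2678  0.0879 
[... 258 characters left out ...]
9989837 ,  0.02543625,  0.03720977, -0.01331457],
       [-0.04128297, -0.18500652, -0.9818698 ,  0.90897916],
       [ 0.        ,  0.        ,  0.        ,  1.        ]])} {'K': array([[335.01112423,   0.        , 281.6535842 ],
       [  0.        , 335.01112423, 211.90340744],
       [  0.        ,   0.        ,   1.        ]]), 'tool_from_camera': array([[-8.22610531e-04, -9.67016018e-01, -2.54714241e-01,
         6.58953263e-02],
       [ 9.99999621e-01, -7.22621511e-04, -4.86127680e-04,
        -1.77807832e-05],
       [ 2.86031264e-04, -2.54714544e-01,  9.67016246e-01,
        -1.46533993e-01],
       [ 0.00000000e+00,  0.00000000e+00,  0.00000000e+00,
         1.00000000e+00]])} 0.4
```

View pics/top1.png

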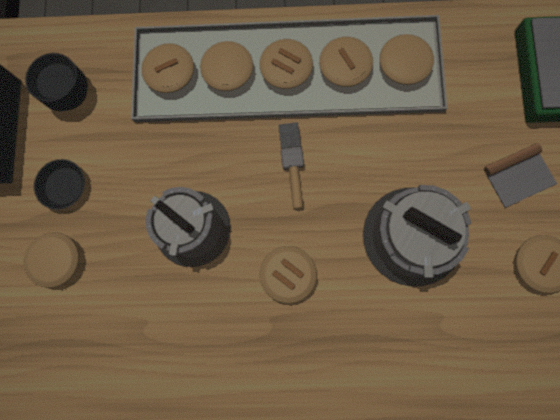

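View pics/scene1.png

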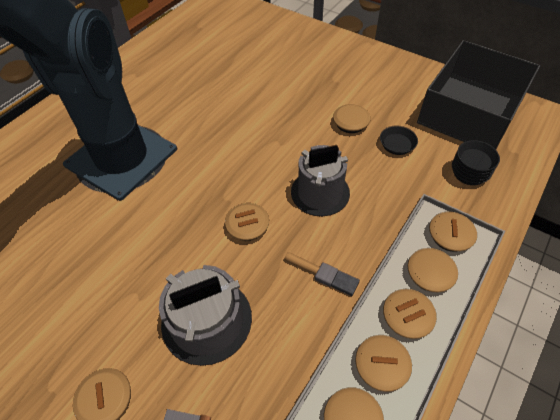

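Run:
```python
import cv2,numpy as np
p=np.load("top_p.npy")[175:295,355:490,::-1]
d=np.load("top_d.npy")[175:295,355:490]
a=cv2.resize(p,None,fx=5,fy=5,interpolation=cv2.INTER_CUBIC)
cv2.imwrite("pics/crop.png",cv2.convertScaleAbs(a,alpha=1.8))
```

```text
(no output)
```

View pics/crop.png

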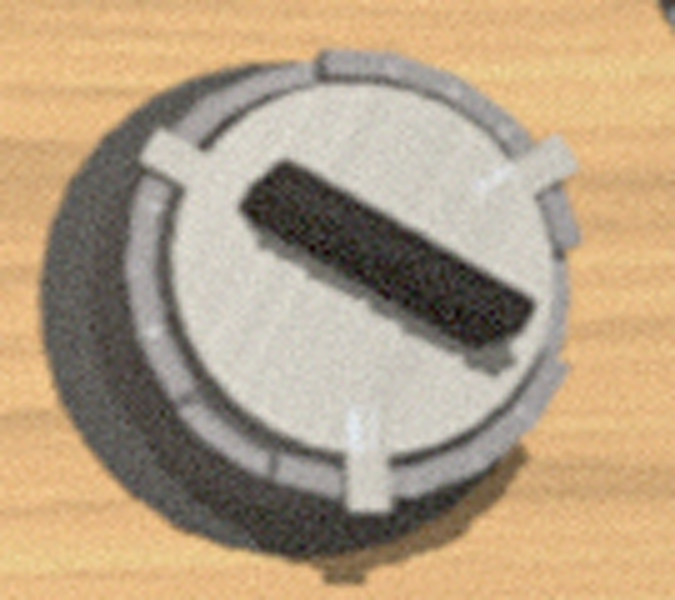

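```bash
cat > h.py <<'E'
from plant import manip
import cv2,numpy as np
def atz(info,px,z,T=None):
    M=info["cam_to_world"] if T is None else T
    r=M[:3,:3]@np.linalg.inv(info["K"])@np.r_[px,1]; o=M[:3,3]
    return o+r*(z-o[2])/r[2]
E
python3 - <<'E'
from h import *
i=manip.camera_info("top")
f=lambda c,z:atz(i,[(c[0]+.5)/5-.5+355,(c[1]+.5)/5-.5+175],z)[:2]
# rim outer points
R=np.array([f(c,.097) for c in [(320,50),(420,65),(500,115),(578,240),(565,365),(480,470),(400,500),(275,480),(180,400),(130,310),(130,230),(250,75)]])
A=np.c_[2*R,np.ones(len(R))];x=np.linalg.lstsq(A,(R**2).sum(1),rcond=None)[0];c=x[:2];print("rim",c,np.sqrt(x[2]+c@c), np.linalg.norm(R-c,axis=1).round(4))
ang=lambda p,c:np.degrees(np.arctan2(*(p-c)[::-1]))
for a,b in [((575,242),(562,368)),((183,402),(275,462))]:
    A1,B1=f(a,.097),f(b,.097);print("notch",ang(A1,c),ang(B1,c),np.linalg.norm(A1-B1),ang((A1+B1)/2,c))
print("edge", ang(f((320,62),.097),c))
L=np.array([f(q,.103) for q in [(155,145),(565,155),(370,500)]])
from numpy.linalg import norm
# circumcentre
A=2*(L[1:]-L[0]);b=(L[1:]**2).sum(1)-(L[0]**2).sum();lc=np.linalg.solve(A,b);print("lid",lc,norm(L-lc,axis=1),[ang(l,lc) for l in L])
B=[f(q,.153) for q in [(262,185),(510,320)]];print("bar px mid",(B[0]+B[1])/2,norm(B[0]-B[1]),ang(B[0],B[1]))
E
```

```text
rim [ 0.48371239 -0.22876484] 0.07569623673475077 [0.0771 0.0759 0.0747 0.0758 0.0748 0.0763 0.077  0.0757 0.0737 0.0764
 0.0758 0.0751]
notch -83.57532224170866 -117.16467026280087 0.0430414926181868 -100.32609195526051
notch 125.41840805458219 154.06501931032486 0.035631605742629524 139.41365568910803
edge 4.841337501407168
lid [ 0.48569538 -0.22998559] [0.07849036 0.07849036 0.07849036] [np.float64(57.56202370584109), np.float64(-63.43292767299798), np.float64(177.65550365516603)]
bar px mid [ 0.48223113 -0.22401077] 0.08609210387649609 58.780966086073505
```

```bash
cat >> h.py <<'E'
from scipy.spatial.transform import Rotation as Rn
def plan(p,yaw):
    "yaw deg: world heading of tool x"
    s=manip.state();R=Rn.from_quat(s["eef_rot"])
    y=np.radians(yaw);x=np.array([np.cos(y),np.sin(y),0]);z=np.array([0,0,-1.]);G=Rn.from_matrix(np.c_[x,np.cross(z,x),z])
    print("shift mm",(R.inv().apply(np.array(p)-s["position"])*1000).round(1),"rot",(R.inv()*G).as_rotvec().round(4))
E
python3 - <<'E'
from h import *
plan([.484,-.228,.238],57.5)
E
```

```text
shift mm [ 367.3 -260.9    0.6] rot [-2.000e-04 -1.000e-04 -6.297e-01]
```

Request:
apply_moves --pt "15 -11 0 0 0 -0.03 88" --pt "45 -32 0 0 0 -0.08 88" --pt "75 -53 0 0 0 -0.13 88" --pt "106 -75 0 0 0 -0.18 88" --pt "137 -97 0 0 0 -0.23 88" --pt "168 -119 0 0 0 -0.29 88" --pt "199 -141 0 0 0 -0.34 88" --pt "230 -163 0 0 0 -0.39 88" --pt "261 -185 0 0 0 -0.45 88" --pt "292 -207 0 0 0 -0.5 88" --pt "323 -229 0 0 0 -0.55 88" --pt "350 -248 0 0 0 -0.6 88" --pt "367 -261 0 0 0 -0.63 88" --pt "367 -261 0 0 0 -0.63 88" --pt "367 -261 0 0 0 -0.63 88"

```text
time: 1.65
position: [0.4842, -0.2271, 0.2388]
eef_rot: [0.876, 0.482, 0.0, 0.0]
wrist_force: [-0.8, -1.1, -0.3]
finger_gap: 0.088
```

Run:
```python
from h import *
s=manip.state();print(s["position"],s["eef_rot"],s["time"])
p,d=manip.camera("wrist");cv2.imwrite("pics/w1.png",cv2.convertScaleAbs(p[:,:,::-1],alpha=1.5))
np.save("w_T.npy",np.r_[s["position"],s["eef_rot"]])
print(manip.recognise("wrist","wide_lid_grip"))
```

```text
[ 0.48418121 -0.22714778  0.23877071] [8.76097303e-01 4.82134331e-01 5.21070659e-05 1.48839650e-05] 1.65
[{'location': [285.7, 198.8], 'score': 0.8}]
```

View pics/w1.png

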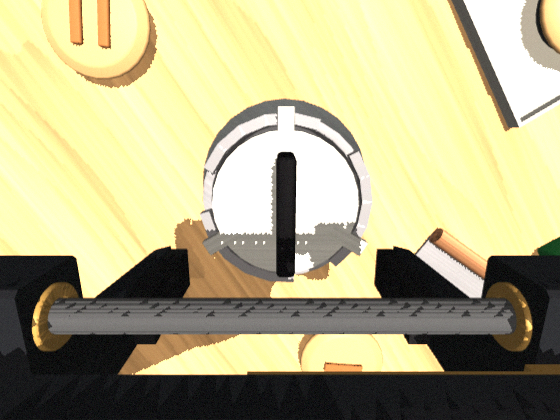

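Run:
```python
from h import *
i=manip.camera_info("wrist");w=np.load("w_T.npy");T=np.eye(4);T[:3,:3]=Rn.from_quat(w[3:]).as_matrix();T[:3,3]=w[:3];T=T@i["tool_from_camera"]
a=[atz(i,q,.153,T) for q in [(286,153),(285,276),(277,210),(295,210)]]
print(np.round(a,4),np.linalg.norm(a[0]-a[1]),np.linalg.norm(a[2]-a[3]));d=a[1]-a[0]
print("mid",(a[0]+a[1])/2,np.degrees(np.arctan2(d[1],d[0])))
# pot rim centre: left/right extremes of rim at .097
L,R=atz(i,(203,192),.097,T),atz(i,(371,192),.097,T);print(L,R,(L+R)/2,np.linalg.norm(L-R))
t=[atz(i,q,.100,T) for q in [(286,106),(208,244),(362,244)]];t=np.array(t)[:,:2]
A=2*(t[1:]-t[0]);b=(t[1:]**2).sum(1)-(t[0]**2).sum();c=np.linalg.solve(A,b);print("lugc",c,np.linalg.norm(t-c,axis=1))
# notch edges
for q in [(352,158),(366,203),(206,178),(207,208)]:
    P=atz(i,q,.097,T)[:2]-[.484,-.229];print(q,np.degrees(np.arctan2(P[1],P[0])),np.linalg.norm(P))
plan([.483,-.228,.116],57.5)
```

```text
[[ 0.5118 -0.1898  0.153 ]
 [ 0.4623 -0.267   0.153 ]
 [ 0.4849 -0.2205  0.153 ]
 [ 0.4958 -0.2274  0.153 ]] 0.0917847875231593 0.012887240992675837
mid [ 0.48704183 -0.22840976  0.153     ] -122.67952413901057
[ 0.43049584 -0.18371062  0.097     ] [ 0.55478831 -0.26256828  0.097     ] [ 0.49264208 -0.22313945  0.097     ] 0.14719765366369983
lugc [ 0.48692499 -0.22904191] [0.07983501 0.07983501 0.07983501]
(352, 158) 0.9214257071522404 0.07124295425008534
(366, 203) -32.63896240491177 0.07401015149039966
(206, 178) 129.2493922242584 0.06964557980029733
(207, 208) 151.7830829828279 0.06693406565867459
shift mm [  1.4  -0.7 122.6] rot [-0.0001  0.001  -0.0018]
```

Request:
apply_moves --pt "0 2 15 0 0 0 88" --pt "0 2 40 0 0 0 80" --pt "0 2 65 0 0 0 70" --pt "0 2 90 0 0 0 60" --pt "0 2 110 0 0 0 50" --pt "0 2 119 0 0 0 45" --pt "0 2 122 0 0 0 40" --pt "0 2 122 0 0 0 30"

```text
time: 2.42
position: [0.4849, -0.2301, 0.1166]
eef_rot: [0.877, 0.48, -0.0, -0.0]
wrist_force: [1.0, -0.5, 0.6]
finger_gap: 0.043
```

Request:
apply_moves --pt "0 0 0 0 0 0 22" --pt "0 0 0 0 0 0 16" --pt "0 0 0 0 0 0 10" --pt "0 0 0 0 0 0 8" --pt "0 0 0 0 0 0 8" --pt "0 0 0 0 0 0 8"

```text
time: 2.92
position: [0.4859, -0.2294, 0.1174]
eef_rot: [0.877, 0.481, 0.0, 0.001]
wrist_force: [-0.8, -1.0, 5.6]
finger_gap: 0.014
```

Request:
apply_moves --pt "0 0 0 0 0 0.04 8" --pt "0 0 0 0 0 0.1 8" --pt "0 0 0 0 0 0.16 8" --pt "0 0 0 0 0 0.22 8" --pt "0 0 0 0 0 0.28 8" --pt "0 0 0 0 0 0.34 8" --pt "0 0 0 0 0 0.4 8" --pt "0 0 0 0 0 0.46 8" --pt "0 0 0 0 0 0.52 8" --pt "0 0 0 0 0 0.58 8" --pt "0 0 0 0 0 0.63 8" --pt "0 0 0 0 0 0.66 8" --pt "0 0 0 0 0 0.66 8" --pt "0 0 0 0 0 0.66 8"

```text
time: 4.08
position: [0.4851, -0.229, 0.1164]
eef_rot: [0.985, 0.172, -0.0, -0.0]
wrist_force: [0.0, 0.2, -4.0]
finger_gap: 0.0136
```

Run:
```python
from h import *
s=manip.state();x=Rn.from_quat(s["eef_rot"]).apply([1,0,0]);print(s["position"],np.degrees(np.arctan2(x[1],x[0])),s["wrist_force"],s["torque"])
p,d=manip.camera("scene");cv2.imwrite("pics/s2.png",cv2.resize(p[240:370,130:280,::-1],None,fx=5,fy=4.5))
```

```text
[ 0.4850624  -0.22901185  0.11639791] 19.77828655255541 [ 0.03445275  0.17165786 -4.00025548] [ 0.0294268   0.04628581 -0.04890322]
```

View pics/s2.png

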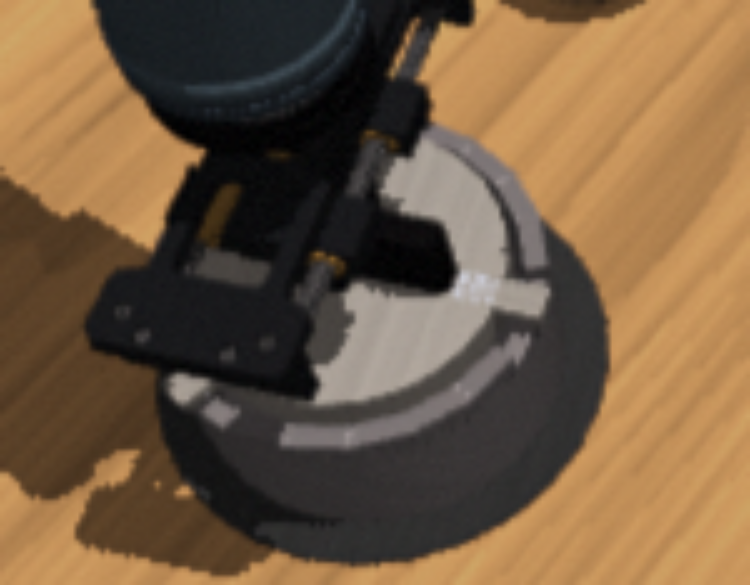

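Request:
apply_moves --pt "0 0 2 0 0 0 8" --pt "0 0 4 0 0 0 8" --pt "0 0 4 0 0 0 8"

```text
time: 4.38
position: [0.485, -0.2291, 0.1122]
eef_rot: [0.985, 0.171, -0.0, -0.0]
wrist_force: [0.4, -0.4, -3.4]
finger_gap: 0.0139
```

Dropping freely with the lid's weight on the grip, so the lugs are in the notches.

Request:
apply_moves --pt "0 0 2 0 0 0 8" --pt "0 0 4 0 0 0 8" --pt "0 0 6 0 0 0 8" --pt "0 0 7 0 0 0 8" --pt "0 0 7 0 0 0 8"

```text
time: 4.8
position: [0.4853, -0.2292, 0.1056]
eef_rot: [0.985, 0.171, -0.0, -0.0]
wrist_force: [-0.6, -0.4, -2.3]
finger_gap: 0.0135
```

Request:
apply_moves --pt "0 0 1 0 0 0 8" --pt "0 0 2 0 0 0 8" --pt "0 0 2 0 0 0 8"

```text
time: 5.05
position: [0.4855, -0.2292, 0.1054]
eef_rot: [0.985, 0.171, -0.0, 0.0]
wrist_force: [-6.8, 2.8, 16.1]
finger_gap: 0.0135
```

Request:
apply_moves --pt "0 0 -1 0 0 0 14" --pt "0 0 -1 0 0 0 25" --pt "0 0 -1 0 0 0 40" --pt "0 0 -1 0 0 0 55" --pt "0 0 -1 0 0 0 60" --pt "0 0 -15 0 0 0 60" --pt "0 0 -40 0 0 0 60" --pt "0 0 -70 0 0 0 60" --pt "0 0 -100 0 0 0 60" --pt "0 0 -135 0 0 0 60" --pt "0 0 -150 0 0 0 60" --pt "0 0 -150 0 0 0 60"

```text
time: 6.05
position: [0.4877, -0.2301, 0.2578]
eef_rot: [0.985, 0.171, 0.003, 0.002]
wrist_force: [1.1, -1.1, -0.3]
finger_gap: 0.0599
```

Run:
```python
from h import *
s=manip.state();print(s["position"],s["wrist_force"])
p,d=manip.camera("scene");a=cv2.resize(p[240:370,130:280,::-1],None,fx=3.6,fy=3.6)
i=manip.camera_info("scene");M=i["cam_to_world"]
v,u=np.mgrid[0:420,0:560];P=np.linalg.inv(i["K"])@np.stack([u.ravel(),v.ravel(),np.ones(u.size)])*d.ravel()
W=(M[:3,:3]@P).T+M[:3,3]
def rep(W,tag):
    r=np.hypot(W[:,0]-.485,W[:,1]+.229);g=np.degrees(np.arctan2(W[:,1]+.229,W[:,0]-.485))
    m=(r<.062)&(W[:,2]>.08)&(W[:,2]<.13)&(abs((W[:,0]-.485)*-np.sin(.345)+(W[:,1]+.229)*np.cos(.345))>.018)
    A=np.c_[W[m,0]-.485,W[m,1]+.229,np.ones(m.sum())]
    z=W[m,2];k=np.ones(len(z),bool)
    for _ in range(4):
        c=np.linalg.lstsq(A[k],z[k],rcond=None)[0];k=abs(z-A@c)<.004
    print(tag,m.sum(),k.sum(),"slope deg",np.degrees(c[:2]),"z",c[2])
    t=(r<.046)&(abs((W[:,0]-.485)*-np.sin(.345)+(W[:,1]+.229)*np.cos(.345))<.012)&(W[:,2]<.17);print("bar top",np.percentile(W[t,2],[80,90,95]))
rep(W,"now scene")
w=manip.state();p2,d2=manip.camera("wrist");i=manip.camera_info("wrist")
T=np.eye(4);T[:3,:3]=Rn.from_quat(w["eef_rot"]).as_matrix();T[:3,3]=w["position"];T=T@i["tool_from_camera"]
P=np.linalg.inv(i["K"])@np.stack([u.ravel(),v.ravel(),np.ones(u.size)])*d2.ravel();rep((T[:3,:3]@P).T+T[:3,3],"wrist")
d0=np.load("scene_d.npy")
b=cv2.resize(cv2.convertScaleAbs(p2[60:300,150:420,::-1],alpha=1.3),(540,480))
cv2.imwrite("pics/s3.png",a);cv2.imwrite("pics/w3.png",b)
```

```text
[ 0.48769377 -0.23013705  0.25775098] [ 1.07761256 -1.0915851  -0.27428735]
now scene 1777 1762 slope deg [0.0609145  0.09894747] z 0.0935670787723572
bar top [0.13984552 0.14089279 0.14143507]
wrist 8500 8500 slope deg [-0.00445944  0.04064318] z 0.09448635018575664
bar top [0.14165483 0.14205419 0.14231493]
```

View pics/s3.png

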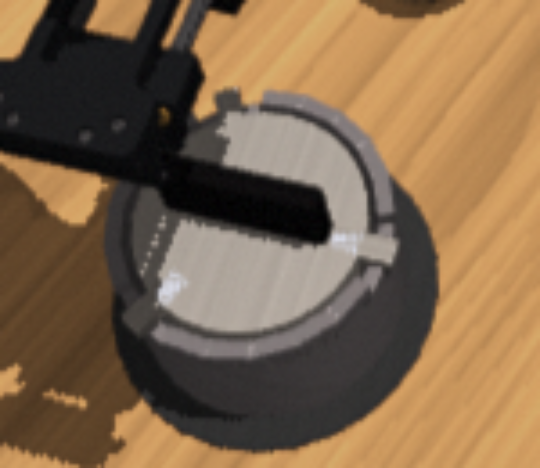

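View pics/w3.png

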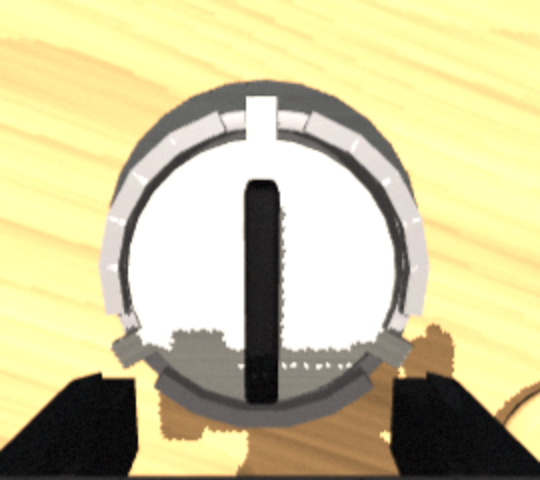

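All three lugs are centred in their notches: in the wrist crop they show at (262,115), (128,348) and (390,348). The lid is level to 0.1 deg. Its top is at z = 0.094, which matches the home height, and the fingers are well clear.

```bash
python3 -c "
from plant import manip
print(manip.close_job())"
```

```text
the job is handed in; nothing more can be done
None
```

The wide pot's lid is now sitting home and level in its notches. I gripped it by the bar, turned it about 38° clockwise seen from above, lowered it roughly 12 mm until it seated, let go and backed off. The job is handed in.

- **Height:** the lid top measured z ≈ 0.094 m, against an expected home height of 0.094 m.
- **Level:** the tilt was no more than 0.1° in both the wrist and scene cameras.
- **Lugs:** all three show centred in their notches in the wrist picture.
- **Clearance and force:** the gripper ended about 115 mm above the bar. The highest wrist force I read was about 17 N, when the lid reached the notch floors.
- **Time:** about 6 s of the 32 s allowed.
- **Narrow pot:** I never went near it, but I did not take a fresh picture of it at the end.

No check failed. One rim-centre estimate from the first wrist picture was about 8 mm off the others, so I ignored it.

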